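# Unlock the parts strongbox by feel

## Task

Take the T-handled key out of the key stand and unlock the grey steel strongbox on the repair bench: put the key in the lock on its lid and, pressing only lightly, turn it gently back and forth until it drops into the hidden slot and sits fully home. Then turn it about 60 degrees clockwise (seen from above) so that the latch tongue swings out of its keeper, and leave the key standing in the lock. Leave the other things on the bench alone, the round-headed key included.

Things in the scene. Friction and masses are not known exactly. Their poses are not given: they have to be found in the camera images.
- key: Loose steel T-handled key, 76 mm tall, 100 g, upright in a stand pocket, flange on the stand's top. Origin: bottom end of its blade; z up, x along blade and T-bar; same after half a turn. From the bottom: blade 20 (x) by 5 mm, z 0-10; round drum 21 across, z 10-26; flange 30 across, z 26-30; shank 10 across, z 30-60; T-bar 40 (x) by 10 (y) mm, z 60-76.
- key_bar (a point): Middle of the key's T-bar, 68 mm above the key's origin; axes as the key's. Pinch the bar here across its 10 mm (y).
- stand: Fixed black plastic key stand, 55 x 125 x 34 mm high, origin under its centre, z up, y along its length. Two round through pockets 24.6 mm across, at y = -32 and +32 mm; one holds the T-handled key, the other the round-headed key; which is where varies.
- box: Fixed grey steel strongbox, 184 x 164 mm, lid top 60 mm above the bench. Origin under its centre, z up. In the middle of the lid a square steel lock plate, 54 x 54 mm, top 77 mm above the bench. A latch tongue sticks out from under the plate to +y, its end below a small hooked keeper (77 mm above the bench) 62 mm from the centre.
- lock (a point): Centre of the lock's mouth, on top of the lock plate, z up, axes as the box's. A round bore 23.6 mm across, 2 mm chamfer, 17 mm deep, guides the key's drum; a split black rubber membrane just inside hides the bottom and lets the key through freely. Fully home, the key's flange rests on the plate and its origin is 26 mm below this point.
- core_face (a point): Bottom of the bore, 17 mm below the mouth: flat face of the sprung core, with a slot 23 x 7.4 mm for the blade (key origin here, flange 9 mm above the plate, while not engaged). The slot's direction is hidden, anywhere within 0.7 rad either way of the box's x axis; it can only be felt. The blade drops in within about 0.1 rad of it. Axes as the box's.
- core (a joint): Turn of the lock core from its locked start, rad: 0 = locked, grows clockwise seen from above, hard stop at 1.4. It does not tell the slot's direction. Steady friction about 0.12 N m; it stays where left. The latch tongue swings with it, from the box's +y towards +x, out of the keeper. Unlocked from 0.85.
- lock_spring (a joint): How far the sprung core has been pushed down, m: 0 at rest. It begins to give at about 4 N, sinks 1 mm for each further 1.5 N and bottoms at 9 mm. More than 6 mm (about 13 N) damages the lock; 4 to 8 N is plenty for feeling. When the blade finds the slot the resistance vanishes.
- round_key: Another steel key, with a round head 26 mm across and 64 mm tall, in the stand's other pocket; does not fit this lock, leave it. Origin at its bottom end.
- tub: Small open white tub, 64 mm across, 50 mm high, a bystander; origin under its centre.
- spool: Grey spool, 60 mm across, 26 mm high, a bystander; origin under its centre.
- paste_jar: Low jar, 52 mm across, 40 mm high, a bystander; origin under its centre.
- driver: Screwdriver, 150 mm long, lying, a bystander.
- phone: Black phone, 150 x 72 x 9 mm, lying flat, a bystander; origin under its centre.
- tweezers: Steel tweezers, 130 mm long, lying, a bystander.
Things that resemble listed ones, but are neither listed nor needed, are in the scene too. What is shaped like the key but green, orange or yellow is not meant.

How it is judged:
On the way, in this order (a step that is already met when the one before it is completed fails the run):
1. the key sits fully home in the lock, before the core has been turned (z of key in the frame of box below 0.055 m and horizontal distance between key and lock below 0.004 m and angle between key's own z axis and vertical below 0.1 rad and value of joint core below 0.3 rad), for 0.1 s.
2. the core is turned clockwise with the key home, swinging the latch tongue out (z of key in the frame of box below 0.055 m and horizontal distance between key and lock below 0.004 m and angle between key's own z axis and vertical below 0.1 rad and value of joint core above 0.85 rad), for 0.2 s.
At the end, for the whole second after the job is handed in: The key stands upright (within 0.1 rad) and released in the lock, fully home (within 4 mm of the lock's axis and of full depth), at rest, and the core has been turned at least 0.85 rad clockwise, the latch tongue out of the keeper (all of step 2 and linear speed of key below 0.02 m/s and contact force between key and the fingers below 0.1 N); the robot touches nothing.
It fails at once if the sprung lock core is pressed in more than 6 mm (about 13 N) (value of joint lock_spring above 0.006 m).
It fails at once if the key is rammed or wrenched against the box with more than 60 N in all (contact force between key and box above 60 N).
It fails at once if the arm presses on the box with more than 15 N (contact force between any of the arm, the fingers and box above 15 N).
It fails at once if another thing on the bench (round-headed key, tub, spool, jar, screwdriver, phone, tweezers) is moved more than 30 mm (distance of any of round_key, tub, spool, paste_jar, driver, phone, tweezers from where it was at the start of the episode above 0.03 m).
It also fails if it takes over 64 s, if anything falls off the work surface, if the arm or the gripper's body presses on something with over 40 N, if the wrist force passes 120 N, or if a joint passes its speed limit or range.

## Robot

A 6-joint arm with a two-finger parallel gripper is mounted at the origin on the work surface. World frame = base frame: x ahead of the robot, y to its left, z up, the work surface at z = 0. Lengths are in m, angles in rad, forces in N, time in s.
With the tool pointing down it reaches from about 0.3 to 0.775 m from the base axis. Payload 14.6 kg.
Tool frame: the origin (TCP) lies between the finger pads; the fingertips stand 17 mm ahead of it and the grasp point (between the pads) lies 2 mm behind it; z points along the fingers, y is the line along which they close (so a half turn about z gives the same grasp; the last joint's range is limited). The gripper opens to 85 mm and grips with 20 to 120 N. Pads are 22 mm wide; open, the fingers measure 114 mm over their backs; the gripper's body (76 mm by 85 mm) begins 54 mm behind the grasp point. The pads swing forward as they close: fully open they stand 13 mm farther back than shut.
Start: joints at [1.089, 0.3, 1.521, -0, 1.321, -0.067], TCP at [0.222, 0.503, 0.248] pointing down, gripper open.
Joint ranges: [-3.03, 3.03], [-0.79, 2.21], [0.23, 2.52], [-1.04, 4.18], [0, 3.07], [-2.55, 2.55]. Speed limits (rad/s): [2.22, 2.22, 2.57, 3.14, 3.14, 3.14].

## Interface

Orientations are given as [roll, pitch, yaw] about the fixed x, y, z axes, in that order (R = Rz(yaw) Ry(pitch) Rx(roll)).
In Python, from station import env gives the robot as it stands. The module is installed in compiled form; this text tells all that it offers.
- The arm moves only by the tool step_arm, never from a script. Its argument "series" is a list of rows, each a list of 7 numbers: the shift along the world's x, y, z in units of 50 cm (1.0 is 50 cm), then the turn, a rotation vector about the world's x, y, z in units of 45 degrees (1.0 is 45 degrees), then the opening, from -1 (shut) to 1 (fully open). A call has 1 to 5 rows; each row is the pose to reach, as a shift and turn from the pose commanded when the call began; what a row does not reach only later rows make up. A row lasts 1/8 s, in which the tool goes at most 62.5 mm and 10.7 degrees, less where a joint would pass 70% of its speed; a pose out of reach is approached as far as the arm can. A call with a number of a shift or a turn outside -1 to 1 is refused whole. A call with a gripper value outside its range is refused whole. The fingers move at their own pace and stop on an object; "grip_force" is the grip in N (left out, the last holds). Time passes only in rows, so rows that repeat a pose let the fingers close. It gives the time, the measured TCP pose, the force, the opening and the grip force at its end, in the units of the state.
- env.observe(): the state, without advancing time (a new reading comes with each control period).
- env.camera(name): name is "scene" or "top" or "wrist"; returns the picture (384x512x3 uint8, red, green, blue); there is no depth.
- env.calibration(name): a dict with "fx", "fy", "cx", "cy" (pixels), "R" (3x3) and "t" (3): a world point X has camera coordinates R X + t. Camera axes: x right, y down, z forward; pixel columns grow to the right and rows downward; lengths in m; the calibration is good to about 2 mm. A picture is of the moment at which its call begins: read the wrist's pose just before it. calibration takes no time and is no camera call; for the wrist camera it gives the pose at the moment of the call.
- env.close_job(): hands the job in; it is judged then, once.
The state is a dict: "clock": time; "q": joint angles; "joint_vel": joint speeds; "tau": joint torques, N m; "position": TCP position; "tool_rot": TCP orientation; "wrist_force": force on the tool from outside, world axes, zero at the start; "moment": the same for the moment, N m; "opening": opening from 0.0 (shut) to 1.0 (fully open); "grip_force": force on a finger pad.
Only numpy, scipy, OpenCV 4.12 (cv2) and the standard library are available. Lean on these libraries where they do the work, as an engineer would, in place of code of your own. Each camera call takes 0.05 s, during which the arm holds its last target. There are 200 camera calls.

## Working session

There is one attempt and no reset: what is moved stays moved. The work goes in short steps, Python scripts to look and compute and a tool call to move; the robot and the scene stay as the last step left them, time stands still between calls to the robot, and variables do not carry over. Pictures are saved under pics/ and viewed, at most 10 in all, crops included, and the job is handed in when it is done.

Besides the shell and the picture viewer there is one more tool, called after "Request:" as name(argument=value, ...), one argument or row to a line, values as JSON. step_arm: Moves the arm, as the interface text tells. Its arguments: {"type":"object","properties":{"series":{"type":"array"},"grip_force":{"type":"number"}},"required":["series"]}

```bash
mkdir -p pics; cat > h.py <<'E'
import numpy as np, cv2
from station import env
def ray(name,u,v,z,c=None):
    c=c or env.calibration(name)
    R=np.array(c["R"]);t=np.array(c["t"]);o=-R.T@t
    d=R.T@np.array([(u-c["cx"])/c["fx"],(v-c["cy"])/c["fy"],1])
    return o+d*(z-o[2])/d[2]
def proj(name,X,c=None):
    c=c or env.calibration(name)
    p=np.array(c["R"])@np.array(X)+np.array(c["t"])
    return c["fx"]*p[0]/p[2]+c["cx"],c["fy"]*p[1]/p[2]+c["cy"]
def shot(name,f):
    im=env.camera(name)[:,:,::-1].copy(); cv2.imwrite("pics/"+f,im); return im
E
python3 - <<'E'
from h import *
a=shot("top","top0.png");b=shot("scene","scene0.png")
print(env.observe());
for n in("top","scene"):
    c=env.calibration(n);print(n,c["fx"],-np.array(c["R"]).T@np.array(c["t"]))
E
```

```text
{'clock': 0.1, 'q': array([ 1.08940738e+00,  3.00424649e-01,  1.52154464e+00, -8.33258761e-06,
        1.32070005e+00, -6.65945157e-02]), 'joint_vel': array([-0.00051214, -0.00175273, -0.0030502 ,  0.00084767, -0.0006321 ,
       -0.00089904]), 'tau': array([ 2.43049653e-03, -5.44377351e+01, -3.62368655e+01,  2.65715965e-05,
        3.07194350e-03,  2.95611471e-05]), 'position': array([0.22155923, 0.5031801 , 0.2477622 ]), 'tool_rot': array([-3.14051782e+00, -6.35950383e-05,  2.72680025e+00]), 'wrist_force': array([-0.85188759,  0.22591278,  0.07152379]), 'moment': array([-0.00838129,  0.02946031,  0.018793  ]), 'grip_force': 0.0, 'opening': 1.0014713049904236}
top 447.4794640849865 [0.49686521 0.05744377 1.25534731]
scene 352.8129008131444 [ 1.26052914 -0.22076117  0.61666683]
```

View pics/top0.png

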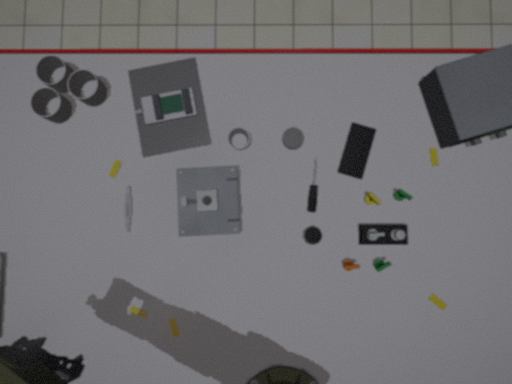

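View pics/scene0.png

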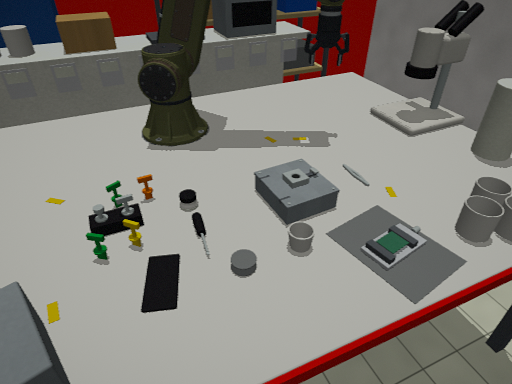

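The top view shows the box at (209,201) with its lock plate at (207,200) and the tongue to the left (+y). The stand is at (383,234), with a T-shaped head at (375,235) and a round head at (399,235). 

Things that could be taken for the key:
- grey T in the stand, (375,235): this is the one
- round-headed key, (399,235)
- yellow T, (372,198)
- green Ts, (402,194) and (382,264)
- orange T, (350,265)

I'll check the choice in a close crop.

```bash
python3 - <<'E'
from h import *
a=cv2.imread("pics/top0.png")
s=cv2.resize(a[215:255,350:415],None,fx=6,fy=6,interpolation=cv2.INTER_CUBIC)
b=cv2.resize(a[160:242,170:248],None,fx=5,fy=5,interpolation=cv2.INTER_CUBIC)
o=np.zeros((410,800,3),np.uint8);o[:240,:390]=s;o[:410,400:790]=b;cv2.imwrite("pics/crop0.png",o)
# black stand
g=a.max(2)
m=(g<60).astype(np.uint8);n,l,st,ce=cv2.connectedComponentsWithStats(m)
for i in range(1,n):
    if st[i,4]>60 and 300<ce[i][0]<420 and 100<ce[i][1]<280:
        pts=np.argwhere(l==i)[:,::-1].astype(np.float32);print(st[i],cv2.minAreaRect(pts))
for n,u,v,z in[("stand",383,234,.034),("T",375,235,.08),("lock",207,200,.077)]:print(n,ray("top",u,v,z))
E
```

```text
[ 339  123   36   55 1218] ((356.27362060546875, 150.29244995117188), (24.03809928894043, 50.96076965332031), 15.945395469665527)
[308 185   9  27 178] ((312.1689758300781, 197.97242736816406), (7.14191198348999, 25.827144622802734), 4.763641834259033)
[359 224  48  20 598] ((382.5, 233.5), (19.0, 47.0), 90.0)
[305 227  16  17 210] ((312.5, 235.0), (16.0, 15.0), 90.0)
stand [ 0.48002555 -0.26465845  0.034     ]
T [ 0.47786414 -0.23189758  0.08      ]
lock [0.5653222  0.20729694 0.077     ]
```

View pics/crop0.png

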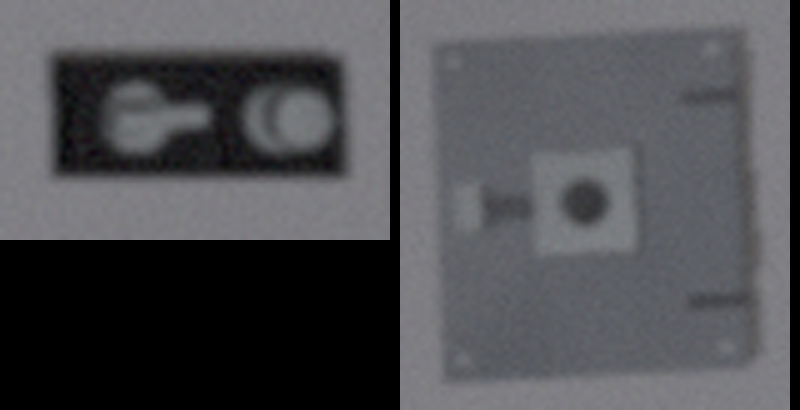

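The crop confirms it: a grey T-bar on the key in the left (+y) pocket, with the bar roughly along world y. The round-headed key is in the right pocket. Moving over it.

Request:
step_arm(
  series=[
    [0.357,-0.506,0,0,0,-0.49,0],
    [0.357,-0.506,0,0,0,-0.49,0],
    [0.357,-0.506,0,0,0,-0.49,0],
    [0.357,-0.506,0,0,0,-0.49,0],
    [0.357,-0.506,0,0,0,-0.49,0],
  ],
)

```text
clock: 0.72
position: [0.4009, 0.2485, 0.2482]
tool_rot: [-3.142, -0.0, 2.342]
wrist_force: [-0.2, 0.7, 0.7]
opening: 0.501
grip_force: 0.0
```

Request:
step_arm(
  series=[
    [0.1,-0.5,0,0,0,-0.49,0],
    [0.1,-0.5,0,0,0,-0.49,0],
    [0.1,-0.5,0,0,0,-0.49,0],
    [0.1,-0.5,0,0,0,-0.49,0],
    [0.1,-0.5,0,0,0,-0.49,0],
  ],
)

```text
clock: 1.35
position: [0.4503, -0.0028, 0.248]
tool_rot: [-3.141, 0.0, 1.952]
wrist_force: [0.0, 0.5, 0.2]
opening: 0.503
grip_force: 0.0
```

Request:
step_arm(
  series=[
    [0.04,-0.464,-0.1,0,0,-0.49,0],
    [0.04,-0.464,-0.1,0,0,-0.49,0],
    [0.04,-0.464,-0.1,0,0,-0.49,0],
    [0.04,-0.464,-0.1,0,0,-0.49,0],
    [0.04,-0.464,-0.1,0,0,-0.49,0],
  ],
)

```text
clock: 1.98
position: [0.4699, -0.2332, 0.1969]
tool_rot: [-3.14, -0.001, 1.57]
wrist_force: [-0.1, 1.5, -0.2]
opening: 0.502
grip_force: 0.0
```

```bash
python3 - <<'E'
from h import *
o=env.observe();print(o["position"],o["tool_rot"],o["q"],o["opening"])
c=env.calibration("wrist");a=shot("wrist","w0.png");import pickle;pickle.dump(c,open("w0.pkl","wb"))
print(proj("wrist",[.478,-.232,.084],c))
E
```

```text
[ 0.46985367 -0.23317921  0.19686918] [-3.13959795e+00 -1.06854042e-03  1.56968136e+00] [-5.30463663e-01  2.93377279e-01  1.65401839e+00 -9.12972555e-05
  1.19645827e+00 -5.29316281e-01] 0.5021668464200186
(np.float64(264.91820493043997), np.float64(194.5706904065548))
```

View pics/w0.png

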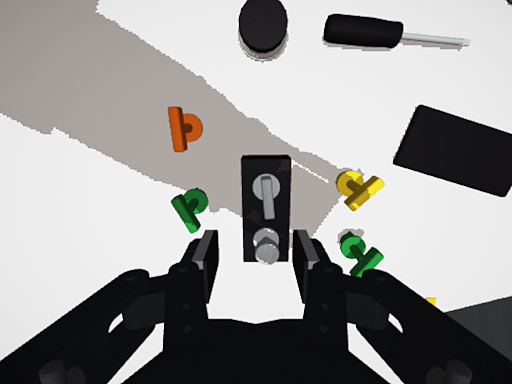

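The wrist view shows the T-bar at about (267,197), between the fingers and inside the stand outline at (266,208); the round key is at (266,247). Measuring the bar's top face by mask.

```bash
python3 - <<'E'
from h import *
import pickle
c=pickle.load(open("w0.pkl","rb"));a=cv2.imread("pics/w0.png");g=cv2.cvtColor(a,cv2.COLOR_BGR2GRAY)
print(g[168:226:3,250:286:2])
for T in (135,145,155):
    m=np.zeros_like(g);m[168:224,247:288]=(g[168:224,247:288]>T)
    n,l,st,ce=cv2.connectedComponentsWithStats(m)
    i=1+np.argmax(st[1:,4]);p=np.argwhere(l==i)[:,::-1].astype(np.float32)
    print(T,st[i],cv2.minAreaRect(p))
for u,v in[(242,155),(291,156),(266,208)]:print(ray("wrist",u,v,.034,c))
E
```

```text
[[ 24  25  24  25  22  24  24  25  25  23  25  24  24  24  28  37  36  36]
 [ 23  23  25  26  24  26  24  21  22  23  23  23  26  29  39  37  21  22]
 [ 24  24  23  22  15  52 106 142 151 148 109  41  17  23  23  24  23  24]
 [ 23  24  19  52 160 148  51  60  60  61  92 168 158  52  22  23  22  24]
 [ 21  16  97 161 161 136 115 129 139 145 131 152 156 167  64  19  25  23]
 [ 22  26 170 153 161 138 129 145 153 155 145 124 156 158 161   8  21  23]
 [ 20  69 163 152 159 152 115 146 150 153 148 124 156 156 169  32  23  23]
 [ 19  59 163 151 157 157 104 147 148 152 150 125 157 154 170  18  22  22]
 [ 21  11 146 153 155 156 106 148 145 152 149 124 157 155 121  15  23  23]
 [ 21  20  28 143 156 157 107 142 143 152 152 109 166 123  11  22  23  22]
 [ 21  21  21  13  78 157 143 138 142 151 152 115  35  16  22  22  21  21]
 [ 20  20  20  20  19  16  29 139 140 148 149 128   9  22  22  23  22  21]
 [ 22  21  21  20  21  20  19 138 140 147 147 141  10  22  21  20  21  21]
 [ 20  22  20  19  22  19  12 127 140 144 146 145  24  21  22  21  20  21]
 [ 19  33  27  20  20  20  13 105 143 143 144 148 
[... 195 characters left out ...]
0  26  19  21  66  53  33  29  13  21  18  20  19  19]
 [ 18  18  24  29  26  17  19  17  18  20  20  19  20  19  18  19  20  18]
 [ 19  18  17  18  20  21  24  25  17  17  17  17  21  20  20  19  17  19]]
135 [263 180  11  38 296] ((267.5446472167969, 198.67254638671875), (37.47206115722656, 7.9983367919921875), 84.95755004882812)
145 [263 180  10  33 151] ((267.8658752441406, 196.2926788330078), (32.13557434082031, 6.957187175750732), 83.6598129272461)
155 [254 177   8  22  85] ((256.8852844238281, 187.73770141601562), (21.18536376953125, 6.3375020027160645), 84.80557250976562)
[ 0.45451833 -0.20205247  0.034     ]
[ 0.50758571 -0.20316387  0.034     ]
[ 0.4811303  -0.26275114  0.034     ]
```

```bash
python3 - <<'E'
from h import *
import pickle
c=pickle.load(open("w0.pkl","rb"))
A=[ray("wrist",u,v,.084,c) for u,v in [(267,179),(269.2,218)]]
print(A,(A[0]+A[1])/2,np.linalg.norm(A[0]-A[1]),np.arctan2(*(A[0]-A[1])[:2]))
print([ray("wrist",u,v,.084,c) for u,v in [(262.5,198),(272.8,198)]])
# flange circle at z=.038
print([ray("wrist",u,v,.038,c) for u,v in [(252.5,187),(279.5,187)]])
print("cam",-np.array(c["R"]).T@np.array(c["t"]))
E
```

```text
[array([ 0.47977382, -0.21709041,  0.084     ]), array([ 0.48232182, -0.25541429,  0.084     ])] [ 0.48104782 -0.23625235  0.084     ] 0.038408488950448134 -0.06638835932058253
[array([ 0.47576359, -0.23535208,  0.084     ]), array([ 0.48542083, -0.23535244,  0.084     ])]
[array([ 0.46580687, -0.23681619,  0.038     ]), array([ 0.4956211 , -0.23682134,  0.038     ])]
cam [ 0.4696471  -0.16146246  0.32374959]
```

Request:
step_arm(
  series=[
    [0.022,-0.009,0,0,0,0.084,0],
    [0.022,-0.009,-0.1,0,0,0.084,0],
    [0.022,-0.009,-0.2,0,0,0.084,0],
    [0.022,-0.009,-0.248,0,0,0.084,0],
    [0.022,-0.009,-0.248,0,0,0.084,0],
  ],
  grip_force=60,
)

```text
clock: 2.65
position: [0.4809, -0.2343, 0.0733]
tool_rot: [-3.139, -0.002, 1.64]
wrist_force: [0.6, -0.3, 0.2]
opening: 0.496
grip_force: 0.0
```

Request:
step_arm(
  series=[
    [0,0,0,0,0,0,-1],
    [0,0,0,0,0,0,-1],
    [0,0,0,0,0,0,-1],
    [0,0,0,0,0,0,-1],
    [0,0,0,0,0,0,-1],
  ],
)

```text
clock: 3.28
position: [0.4819, -0.2362, 0.0758]
tool_rot: [3.139, 0.001, 1.638]
wrist_force: [0.1, 3.4, 7.4]
opening: 0.105
grip_force: 59.8
```

Request:
step_arm(
  series=[
    [0,0,0,0,0,0,-1],
    [0,0,0,0,0,0,-1],
    [0,0,0,0,0,0,-1],
  ],
)

```text
clock: 3.65
position: [0.4819, -0.2362, 0.0758]
tool_rot: [3.139, 0.001, 1.638]
wrist_force: [-0.4, 4.1, 8.1]
opening: 0.106
grip_force: 59.8
```

Request:
step_arm(
  series=[
    [0,0,0.02,0,0,0,-1],
    [0,0,0.06,0,0,0,-1],
    [0,0,0.14,0,0,0,-1],
    [0,0,0.22,0,0,0,-1],
    [0,0,0.3,0,0,0,-1],
  ],
)

```text
clock: 4.28
position: [0.4809, -0.2361, 0.2264]
tool_rot: [3.141, 0.0, 1.638]
wrist_force: [0.7, -0.2, -2.1]
opening: 0.1
grip_force: 58.6
```

```bash
python3 - <<'E'
from h import *
o=env.observe();print(o["position"],o["tool_rot"],o["wrist_force"],o["opening"],o["grip_force"])
c=env.calibration("wrist");a=shot("wrist","w1.png")
s=shot("scene","s1.png")
P=o["position"];print([proj("scene",P+[0,0,d]) for d in(0,-.07)],[proj("wrist",P+[0,0,d],c) for d in(.01,-.07)])
u,v=map(int,proj("scene",P-[0,0,.03]))
cr=cv2.resize(s[v-40:v+40,u-50:u+50],None,fx=4,fy=4,interpolation=cv2.INTER_CUBIC)
W=np.zeros((384,800,3),np.uint8);W[:320,:400]=cr;W[:,400:]=a[:,56:456];cv2.imwrite("pics/g1.png",W)
E
```

```text
[ 0.48089434 -0.23608601  0.22641693] [3.14111982e+00 4.09767913e-04 1.63811052e+00] [ 0.70670828 -0.1856442  -2.11166477] 0.09977440519196303 58.55278414674103
[(np.float64(109.96404038894318), np.float64(145.88746704223348)), (np.float64(117.30451243383652), np.float64(171.81639604968956))] [(np.float64(256.35429108218466), np.float64(267.06282782548226)), (np.float64(255.96306966211716), np.float64(211.4256940908809))]
```

View pics/g1.png

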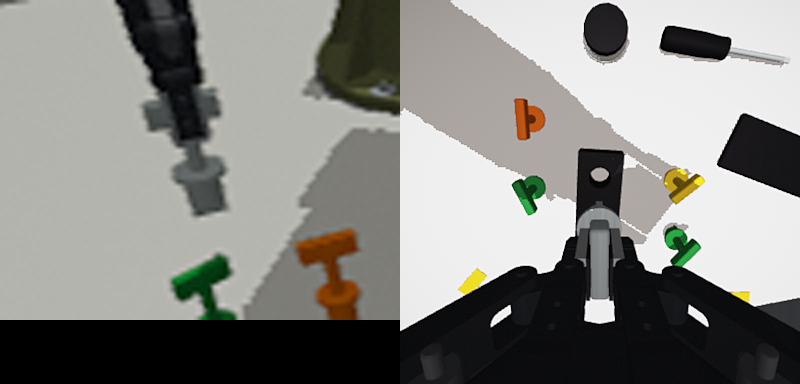

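The crops show the key held upright by its bar, drum and flange hanging below, and the left pocket now empty at (600,175). Moving towards the box with the lock in the wrist camera's view.

Request:
step_arm(
  series=[
    [0.134,0.396,0,0,0,0.48,-1],
    [0.134,0.396,0,0,0,0.48,-1],
    [0.134,0.396,0,0,0,0.48,-1],
    [0.134,0.396,0,0,0,0.48,-1],
    [0.134,0.396,0,0,0,0.48,-1],
  ],
)

```text
clock: 5.0
position: [0.5481, -0.0369, 0.2239]
tool_rot: [-3.141, -0.0, 2.018]
wrist_force: [-0.7, -1.0, -1.0]
opening: 0.102
grip_force: 58.7
```

Request:
step_arm(
  series=[
    [0.134,0.396,0,0,0,0.48,-1],
    [0.134,0.396,0,0,0,0.48,-1],
    [0.134,0.396,0,0,0,0.48,-1],
    [0.134,0.396,0,0,0,0.48,-1],
    [0.134,0.396,0,0,0,0.48,-1],
  ],
)

```text
clock: 5.62
position: [0.6152, 0.1599, 0.2236]
tool_rot: [-3.141, -0.0, 2.393]
wrist_force: [0.3, -0.1, -1.1]
opening: 0.104
grip_force: 58.9
```

Request:
step_arm(
  series=[
    [0,0,0,0,0,0,-1],
    [0,0,0,0,0,0,-1],
    [0,0,0,0,0,0,-1],
  ],
)

```text
clock: 6.0
position: [0.6152, 0.159, 0.2245]
tool_rot: [3.141, 0.0, 2.391]
wrist_force: [-0.3, 0.6, -1.4]
opening: 0.101
grip_force: 58.9
```

```bash
python3 - <<'E'
from h import *
import pickle
o=env.observe();print(o["position"],o["tool_rot"],o["wrist_force"],o["moment"],o["opening"])
c=env.calibration("wrist");a=shot("wrist","w2.png");pickle.dump(c,open("w2.pkl","wb"))
print(proj("wrist",[.5653,.2073,.077],c),proj("wrist",o["position"],c))
E
```

```text
[0.61515548 0.15901296 0.2245111 ] [3.14140912e+00 1.53436868e-04 2.39117182e+00] [-0.30802532  0.60302802 -1.37622416] [ 0.01227016 -0.00548208  0.02869619] 0.10084647301495592
(np.float64(256.6849791394359), np.float64(118.66099861566855)) (np.float64(255.27361783709554), np.float64(257.3313268687993))
```

View pics/w2.png

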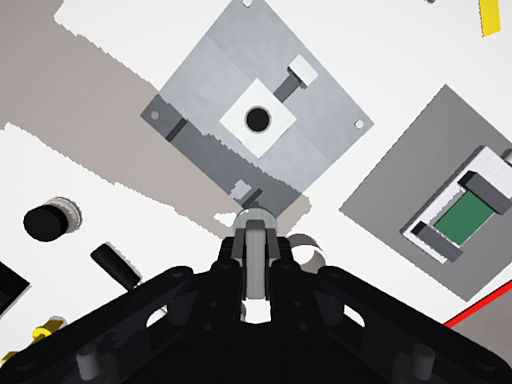

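The view shows the lock bore at (258,119) in the white plate, with the tongue and keeper at upper right (300,72). Measuring the bore, the plate and the held bar.

```bash
python3 - <<'E'
from h import *
import pickle
c=pickle.load(open("w2.pkl","rb"));a=cv2.imread("pics/w2.png");g=cv2.cvtColor(a,cv2.COLOR_BGR2GRAY)
def comp(m,seed):
    n,l,st,ce=cv2.connectedComponentsWithStats(m.astype(np.uint8));i=l[seed[1],seed[0]]
    return (l==i).astype(np.uint8),st[i],ce[i]
m,st,ce=comp(g<90,(258,119));k=cv2.findContours(m,0,1)[0][0];print("bore",st,ce,cv2.minEnclosingCircle(k),ray("wrist",*ce,.077,c),ray("wrist",*ce,.075,c))
m,st,ce=comp(g>205,(235,119));k=cv2.findContours(m,0,1)[0][0];r=cv2.minAreaRect(cv2.convexHull(k));B=np.array([ray("wrist",*p,.077,c) for p in cv2.boxPoints(r)])
print("plate",st,r,B.mean(0),[np.linalg.norm(B[i]-B[i-1]) for i in range(4)],[np.arctan2(*(B[i]-B[i-1])[1::-1]) for i in range(4)])
print(g[222:306:4,240:274:2])
for z in(.2325,):print([ray("wrist",255,v,z,c) for v in (229,299)])
E
```

```text
bore [247 108  22  24 423] [257.40189125 119.36879433] ((257.5, 119.36363983154297), 11.732748031616211) [0.56627612 0.20735998 0.077     ] [0.566304   0.20735399 0.075     ]
plate [ 219   78   78   80 2607] ((257.24700927734375, 118.12214660644531), (57.34236145019531, 57.704036712646484), 43.66777801513672) [0.56587961 0.20750859 0.077     ] [np.float64(0.056823100664718094), np.float64(0.05475008271741267), np.float64(0.054554342775561045), np.float64(0.0568841521868183)] [np.float64(-3.0832684696398367), np.float64(1.5904131418680798), np.float64(0.09819867877508553), np.float64(-1.5090718978884874)]
[[149 152 154  87  67  71  68  69  67  68  71  68  98 155 151 145 148]
 [152 158 158  66  72  72  72  72  72  70  71  70  76 162 154 146 152]
 [ 65  67  51  80 104 108 111 113 111 111 112 110  88  28  66  65  66]
 [ 67  68  26 120 141 145 143 147 152 147 147 143 120  17  70  67  66]
 [ 67  70   6 118 140 145 142 146 150 146 145 140 119   6  71  67  66]
 [ 66  68   0 114 139 143 143 145 149 145 145 142 118   3  65  66  66]
 [ 67  60   3  72 139 142 141 145 149 146 144 140 102   4  51 
[... 394 characters left out ...]
142 144 140 142 138  67  29  27  13  14]
 [ 10  25  30  47 136 138 138 139 145 140 141 137  68  30  27  13  12]
 [ 15  22  31  47 135 138 135 140 144 141 141 137  68  28  27  14  12]
 [ 17  22  30  47 134 138 135 138 142 139 140 135  68  29  26  14  13]
 [ 16  21  28  44 133 137 134 138 142 140 138 135  65  27  26  14  15]
 [ 17  22  28  66 129 135 134 136 142 138 139 132  99  27  25  12  16]
 [ 15  38  25  70 128 136 133 138 141 137 137 130  97  26  35  12  17]
 [ 10  59  12 209 110 111 113 116 120 117 117 113 194   8  46   7  18]
 [  3 161 255 246 243 243 243 243 243 243 242 243 245 250 255   0  19]]
[array([0.60058103, 0.17241659, 0.2325    ]), array([0.62957593, 0.14538498, 0.2325    ])]
```

Request:
step_arm(
  series=[
    [-0.098,0.097,0,0,0,0.09,-1],
    [-0.098,0.097,0,0,0,0.09,-1],
    [-0.098,0.097,-0.07,0,0,0.09,-1],
    [-0.098,0.097,-0.139,0,0,0.09,-1],
    [-0.098,0.097,-0.139,0,0,0.09,-1],
  ],
)

```text
clock: 6.68
position: [0.5654, 0.2077, 0.1527]
tool_rot: [-3.138, -0.002, 2.462]
wrist_force: [0.4, -0.3, -0.8]
opening: 0.104
grip_force: 58.8
```

Request:
step_arm(
  series=[
    [0,0,0,0,0,0,-1],
    [0,0,0,0,0,0,-1],
    [0,0,0,0,0,0,-1],
  ],
)

```text
clock: 7.05
position: [0.5665, 0.2084, 0.1558]
tool_rot: [3.14, 0.001, 2.463]
wrist_force: [0.0, -0.1, -0.4]
opening: 0.104
grip_force: 58.8
```

```bash
python3 - <<'E'
from h import *
import pickle
o=env.observe();print(o["position"],o["tool_rot"],o["wrist_force"],o["moment"])
c=env.calibration("wrist");a=shot("wrist","w3.png");s=shot("scene","s3.png")
u,v=map(int,proj("scene",[.566,.207,.1]));
W=np.zeros((384,800,3),np.uint8);W[:320,:400]=cv2.resize(s[v-40:v+40,u-50:u+50],None,fx=4,fy=4,interpolation=cv2.INTER_CUBIC)
W[:,400:]=cv2.resize(a[120:312,156:356],None,fx=2,fy=2);cv2.imwrite("pics/g3.png",W)
E
```

```text
[0.56649383 0.20840964 0.15582485] [3.14028655e+00 9.02870804e-04 2.46285311e+00] [ 0.01927069 -0.14278518 -0.38813021] [0.01590179 0.00044909 0.02524255]
```

View pics/g3.png

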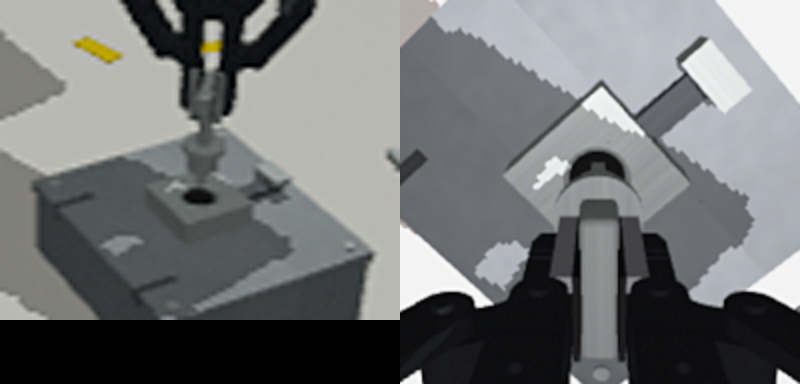

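The key hangs just over the bore, which is partly hidden by the flange, and the drum lines up with it. Lowering gently.

Request:
step_arm(
  series=[
    [0,-0.001,-0.01,0,0,0,-1],
    [0,-0.001,-0.02,0,0,0,-1],
    [0,-0.001,-0.025,0,0,0,-1],
    [0,-0.001,-0.03,0,0,0,-1],
    [0,-0.001,-0.035,0,0,0,-1],
  ],
)

```text
clock: 7.78
position: [0.5662, 0.2079, 0.1371]
tool_rot: [-3.142, 0.0, 2.463]
wrist_force: [-0.6, -0.5, -0.6]
opening: 0.102
grip_force: 58.8
```

Request:
step_arm(
  series=[
    [0,0,-0.004,0,0,0,-1],
    [0,0,-0.008,0,0,0,-1],
    [0,0,-0.012,0,0,0,-1],
    [0,0,-0.016,0,0,0,-1],
    [0,0,-0.016,0,0,0,-1],
  ],
)

```text
clock: 8.4
position: [0.5661, 0.2078, 0.1291]
tool_rot: [-3.141, -0.0, 2.463]
wrist_force: [0.3, -0.2, -0.5]
opening: 0.11
grip_force: 58.8
```

Request:
step_arm(
  series=[
    [0,0,-0.002,0,0,0,-1],
    [0,0,-0.004,0,0,0,-1],
    [0,0,-0.004,0,0,0,-1],
  ],
)

```text
clock: 8.78
position: [0.5663, 0.2079, 0.1276]
tool_rot: [3.141, 0.0, 2.463]
wrist_force: [-1.1, -0.2, 3.2]
opening: 0.103
grip_force: 59.5
```

Request:
step_arm(
  series=[
    [0,0,-0.002,0,0,0,-1],
    [0,0,-0.002,0,0,0,-1],
  ],
)

```text
clock: 9.02
position: [0.5663, 0.2079, 0.1265]
tool_rot: [3.141, 0.0, 2.463]
wrist_force: [-0.3, -0.5, 5.2]
opening: 0.104
grip_force: 59.8
```

Request:
step_arm(
  series=[
    [0,0,0,0,0,0.04,-1],
    [0,0,0,0,0,0.08,-1],
    [0,0,0,0,0,0.12,-1],
    [0,0,0,0,0,0.16,-1],
    [0,0,0,0,0,0.19,-1],
  ],
)

```text
clock: 9.65
position: [0.5662, 0.2078, 0.1263]
tool_rot: [3.142, 0.0, 2.614]
wrist_force: [0.7, -0.2, 5.0]
opening: 0.104
grip_force: 59.8
```

Request:
step_arm(
  series=[
    [0,0,0,0,0,0.04,-1],
    [0,0,0,0,0,0.08,-1],
    [0,0,0,0,0,0.12,-1],
    [0,0,0,0,0,0.16,-1],
    [0,0,0,0,0,0.19,-1],
  ],
)

```text
clock: 10.28
position: [0.5661, 0.2079, 0.1263]
tool_rot: [-3.142, -0.0, 2.763]
wrist_force: [-0.4, 0.3, 5.1]
opening: 0.103
grip_force: 59.8
```

Request:
step_arm(
  series=[
    [0,0,0,0,0,0.04,-1],
    [0,0,0,0,0,0.08,-1],
    [0,0,0,0,0,0.12,-1],
    [0,0,0,0,0,0.16,-1],
    [0,0,0,0,0,0.19,-1],
  ],
)

```text
clock: 10.9
position: [0.5661, 0.2079, 0.1263]
tool_rot: [3.142, -0.0, 2.912]
wrist_force: [0.5, 0.8, 4.9]
opening: 0.105
grip_force: 59.8
```

Request:
step_arm(
  series=[
    [0,0,0,0,0,0.04,-1],
    [0,0,0,0,0,0.08,-1],
    [0,0,0,0,0,0.12,-1],
    [0,0,0,0,0,0.16,-1],
    [0,0,0,0,0,0.19,-1],
  ],
)

```text
clock: 11.52
position: [0.5662, 0.2079, 0.1263]
tool_rot: [3.141, 0.0, 3.062]
wrist_force: [1.0, 1.7, 3.7]
opening: 0.102
grip_force: 59.7
```

Request:
step_arm(
  series=[
    [0,0,0,0,0,0.04,-1],
    [0,0,0,0,0,0.08,-1],
    [0,0,0,0,0,0.12,-1],
    [0,0,0,0,0,0.12,-1],
  ],
)

```text
clock: 12.02
position: [0.5658, 0.2076, 0.1257]
tool_rot: [-3.141, -0.001, -3.129]
wrist_force: [0.0, 0.0, -0.6]
opening: 0.103
grip_force: 58.9
```

The resistance is gone: the blade found the slot. Easing down.

Request:
step_arm(
  series=[
    [0,0,-0.003,0,0,0,-1],
    [0,0,-0.006,0,0,0,-1],
    [0,0,-0.006,0,0,0,-1],
  ],
)

```text
clock: 12.4
position: [0.5661, 0.2078, 0.123]
tool_rot: [-3.141, -0.0, -3.129]
wrist_force: [-0.0, -0.4, -1.2]
opening: 0.104
grip_force: 58.9
```

Request:
step_arm(
  series=[
    [0,0,-0.003,0,0,0,-1],
    [0,0,-0.006,0,0,0,-1],
    [0,0,-0.009,0,0,0,-1],
    [0,0,-0.009,0,0,0,-1],
    [0,0,-0.009,0,0,0,-1],
  ],
)

```text
clock: 13.02
position: [0.5662, 0.2078, 0.1189]
tool_rot: [3.142, 0.0, -3.129]
wrist_force: [-0.7, -1.8, 2.6]
opening: 0.104
grip_force: 59.3
```

```bash
python3 - <<'E'
from h import *
o=env.observe();print(o["position"],o["tool_rot"],o["wrist_force"],o["moment"])
E
```

```text
[0.5662398  0.20782256 0.11890977] [ 3.14158413e+00  2.53024482e-04 -3.12913807e+00] [-0.70411493 -1.75102429  2.56147703] [-0.14710542  0.12528928  0.01005432]
```

It reached home: z is right and the flange touches the plate. Turning clockwise.

Request:
step_arm(
  series=[
    [0,0,0,0,0,-0.1,-1],
    [0,0,0,0,0,-0.2,-1],
    [0,0,0,0,0,-0.3,-1],
    [0,0,0,0,0,-0.4,-1],
    [0,0,0,0,0,-0.5,-1],
  ],
)

```text
clock: 13.65
position: [0.5662, 0.2078, 0.1189]
tool_rot: [-3.141, 0.0, 2.759]
wrist_force: [-1.3, -2.5, 2.2]
opening: 0.104
grip_force: 59.4
```

```bash
python3 - <<'E'
from h import *
o=env.observe();print(o["position"],o["tool_rot"],o["wrist_force"],o["moment"])
E
```

```text
[0.56618421 0.20777582 0.11892477] [-3.14147785e+00  1.99040652e-04  2.75896767e+00] [-1.30042964 -2.49600094  2.16073595] [-0.31818002  0.10163132  0.17308434]
```

Request:
step_arm(
  series=[
    [0,0,0,0,0,-0.1,-1],
    [0,0,0,0,0,-0.2,-1],
    [0,0,0,0,0,-0.3,-1],
    [0,0,0,0,0,-0.4,-1],
    [0,0,0,0,0,-0.5,-1],
  ],
)

```text
clock: 14.28
position: [0.5663, 0.2079, 0.1189]
tool_rot: [3.141, 0.0, 2.366]
wrist_force: [0.9, -0.6, -0.2]
opening: 0.109
grip_force: 59.2
```

Request:
step_arm(
  series=[
    [0,0,0,0,0,-0.1,-1],
    [0,0,0,0,0,-0.2,-1],
    [0,0,0,0,0,-0.3,-1],
    [0,0,0,0,0,-0.4,-1],
    [0,0,0,0,0,-0.5,-1],
  ],
)

```text
clock: 14.9
position: [0.5665, 0.208, 0.1189]
tool_rot: [3.14, 0.0, 1.974]
wrist_force: [2.5, 0.1, -1.0]
opening: 0.107
grip_force: 59.0
```

```bash
python3 - <<'E'
from h import *
import pickle
o=env.observe();print(o["position"],o["tool_rot"],o["wrist_force"],o["moment"])
c=env.calibration("wrist");a=shot("wrist","w4.png");s=shot("scene","s4.png");
u,v=map(int,proj("scene",[.566,.207,.09]));
W=np.zeros((384,800,3),np.uint8);W[:320,:400]=cv2.resize(s[v-40:v+40,u-50:u+50],None,fx=4,fy=4,interpolation=cv2.INTER_CUBIC)
W[:,400:]=cv2.resize(a[80:272,156:356],None,fx=2,fy=2);cv2.imwrite("pics/g4.png",W)
E
```

```text
[0.56652909 0.20796837 0.11892032] [3.14035217e+00 1.61111952e-04 1.97352242e+00] [ 2.51756805  0.12231264 -1.01935203] [ 0.08168755 -0.5358885   0.17953052]
```

View pics/g4.png

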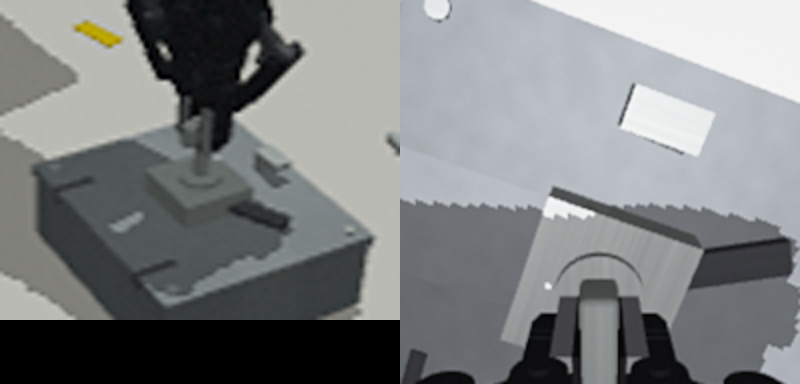

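The tongue has swung well clear of the keeper (665,120) to (750,262), and the flange sits on the plate. Checking its angle, then releasing.

```bash
python3 - <<'E'
from h import *
c=env.calibration("wrist")
e=ray("wrist",352.5,211,.068,c);d=e-[.5661,.2076,.068];b=.059
print(e,np.linalg.norm(d),np.pi/2+b-np.arctan2(d[1],d[0]))
E
```

```text
[0.62631922 0.24176172 0.068     ] 0.06923422205892764 1.1137761968953668
```

Request:
step_arm(
  series=[
    [0,0,0,0,0,0,-0.3],
    [0,0,0,0,0,0,-0.3],
    [0,0,0,0,0,0,-0.2],
    [0,0,0,0,0,0,-0.2],
    [0,0,0,0,0,0,-0.2],
  ],
)

```text
clock: 15.62
position: [0.5661, 0.2078, 0.1188]
tool_rot: [-3.142, -0.0, 1.976]
wrist_force: [-0.1, -0.2, 0.5]
opening: 0.401
grip_force: 0.0
```

Request:
step_arm(
  series=[
    [0,0,0.01,0,0,0,-0.2],
    [0,0,0.03,0,0,0,-0.2],
    [0,0,0.08,0,0,0,-0.2],
    [0,0,0.16,0,0,0,-0.2],
    [0,0,0.2,0,0,0,-0.2],
  ],
)

```text
clock: 16.25
position: [0.5666, 0.208, 0.222]
tool_rot: [3.138, 0.0, 1.976]
wrist_force: [-0.2, 0.6, 0.1]
opening: 0.396
grip_force: 0.0
```

Request:
step_arm(
  series=[
    [-0.1,-0.1,0.1,0,0,0,-0.2],
    [-0.1,-0.1,0.1,0,0,0,-0.2],
    [-0.1,-0.1,0.1,0,0,0,-0.2],
    [-0.1,-0.1,0.1,0,0,0,-0.2],
  ],
)

```text
clock: 16.75
position: [0.5164, 0.1582, 0.2685]
tool_rot: [-3.141, -0.0, 1.976]
wrist_force: [-0.0, -0.4, 0.4]
opening: 0.4
grip_force: 0.0
```

```bash
python3 - <<'E'
from h import *
o=env.observe();print(o["position"],o["wrist_force"],o["opening"])
c=env.calibration("wrist");a=shot("wrist","w5.png");s=shot("scene","s5.png")
u,v=map(int,proj("scene",[.566,.207,.09]));p=proj("wrist",[.566,.207,.09],c);print(p)
W=np.zeros((384,800,3),np.uint8);W[:320,:400]=cv2.resize(s[v-40:v+40,u-50:u+50],None,fx=4,fy=4,interpolation=cv2.INTER_CUBIC)
W[:,400:]=a[:,56:456];cv2.imwrite("pics/g5.png",W)
E
```

```text
[0.51639394 0.15822979 0.26845075] [-0.01793706 -0.37684865  0.36674542] 0.3999220650221431
(np.float64(312.3498295172408), np.float64(158.33957768016003))
```

View pics/g5.png

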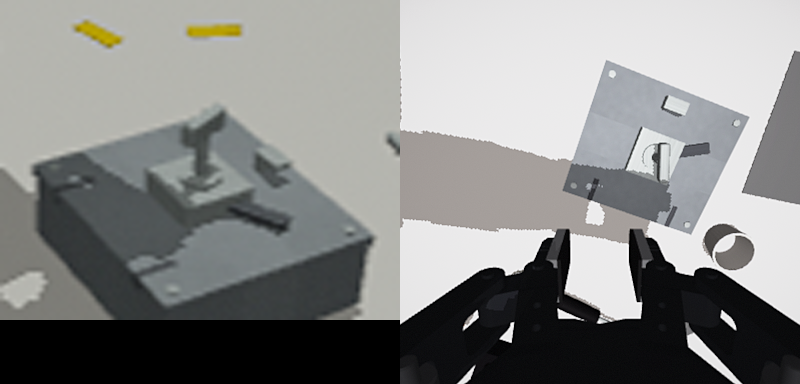

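The key stands upright and released in the lock, flange on the plate. The tongue is about 1.1 rad round and clear of the keeper. The gripper is away from everything.

```bash
python3 -c "
from station import env
print(env.close_job())"
```

```text
the job is handed in; nothing more can be done
None
```

The T-handled key is standing released and fully home in the strongbox lock, with the core turned about 1.1 rad clockwise and the latch tongue clear of its keeper; the job is handed in, and no verdict was returned.

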